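# Pin the print in its jig, then snap the cap on and hold it down

### The arm

A 6-joint arm with a two-finger parallel gripper is mounted at the origin on the work surface. World frame = base frame: x ahead of the robot, y to its left, z up, the work surface at z = 0. Lengths are in m, angles in rad, forces in N, time in s.
With the tool pointing down it reaches from about 0.35 to 0.85 m from the base axis. Payload 8.1 kg.
Tool frame: the origin (TCP) lies where the fingers leave the gripper's body, on its centre line; the fingertips stand 84 mm ahead of it and the grasp point (between the pads) lies 65 mm ahead of it; z points along the fingers, y is the line along which they close (so a half turn about z gives the same grasp; the last joint's range is limited). The gripper opens to 93 mm and grips with 3 to 60 N. Pads are 15 mm wide; open, the fingers measure 128 mm over their backs; the gripper's body (75 mm by 188 mm) begins 65 mm behind the grasp point.
Start: joints at [1.253, 0.13, 1.488, -0, 1.523, -0.085], TCP at [0.138, 0.584, 0.303] pointing down, gripper open.
Joint ranges: [-2.96, 2.96], [-0.89, 2.26], [0.02, 2.5], [-1.34, 4.48], [0, 2.73], [-2.66, 2.66]. Speed limits (rad/s): [2.39, 2.39, 2.79, 3.14, 3.14, 3.14].

### API

Orientations are given as a rotation vector (axis times angle).
In Python, from plant import robot gives the robot as it stands.
- The arm moves only by the shell command python3 -m jog 'ROWS' [FORCE]. ROWS is text: rows parted by semicolons, each of 5 numbers parted by spaces: the opening, from 0 (shut) to 1 (fully open), then the shift along the tool's x, y, z in m, then the turn about the tool's z in degrees. A call has 1 to 10 rows; each row shifts and turns the commanded pose from where the row before left it, along the tool's axes as they then stand; what a row does not reach is not made up. A row lasts 1/12 s, in which the tool goes at most 41.7 mm and 7.16 degrees, less where a joint would pass 70% of its speed; a pose out of reach is approached as far as the arm can. A call with a gripper value outside its range is refused whole. The fingers move at their own pace and stop on an object; FORCE is the grip in N (left out, the last holds). Time passes only in rows, so rows that do not move let the fingers close. It gives the time, the measured TCP pose, the force, the opening and the grip force at its end, in the units of the state.
- robot.read_state(): the state, without advancing time (a new reading comes with each control period).
- robot.read_camera(name): name is "scene" or "side" or "wrist"; returns a dict with "color" (420x560x3 uint8, red, green, blue), "intrinsics" (3x3 intrinsics, pixels), "pose" (4x4, takes a point from camera to world coordinates); the wrist camera has in their place "tool_from_camera" (4x4, takes a point from camera to tool coordinates, whose origin is the TCP and whose axes are the flange's). Camera axes: x right, y down, z forward; pixel columns grow to the right and rows downward; lengths in m; the calibration is good to about 2 mm. A picture is of the moment at which its call begins: read the wrist's pose just before it. There is no depth.
- robot.close_job(): hands the job in; it is judged then, once.
The state is a dict: "t": time; "q": joint angles; "dq": joint speeds; "joint_torque": joint torques, N m; "tool_pos": TCP position; "orientation": TCP orientation; "force": force on the tool from outside, world axes, zero at the start; "wrist_torque": the same for the moment, N m; "opening": finger opening in m; "gripper_force": force on a finger pad.
Only numpy, scipy, OpenCV 4.12 (cv2) and the standard library are available. Lean on these libraries where they do the work, as an engineer would, in place of code of your own. Each camera call takes 0.05 s, during which the arm holds its last target. There are 200 camera calls.

### The job

Take the steel pin with the slim head out of its stand, push it fully home into the pin hole of the printed part on the assembly jig and let go of it. Then press the white snap cap, open end down, onto the part's snap stud until it clicks; keep pressing after the force drops, so that the cap sits fully home and the jig's sprung nest is pushed clearly down, about half its travel, and finish while still holding it down like that, without letting go. Leave the other pin in the stand and the bowl, scraper and bottle where they are.

Things in the scene. Friction and masses are not known exactly. Their poses are not given: they have to be found in the camera images.
- stand: fixed black block, 130 mm (its x) by 60 mm (its y) by 36 mm high, on the bench; two holes right through it, 35 mm to either side of its middle along its x, each with a pin standing in it. Origin: centre of its underside, z up. Not meant to be moved.
- pin: loose steel pin, 50 g, the one to use: shank 8 mm across and 28 mm long with a chamfered foot, below a slim round head 18 mm across and 28 mm tall (56 mm over all). Origin: centre of the foot, z along the pin to the head. It stands upright in one of the stand's two 10 mm holes (either one), the head's underside resting on the stand's top.
- knob_pin: loose steel pin with a wide flat head, 34 mm across and 14 mm tall, on the same 8 by 28 mm shank: stands in the other hole of the stand and stays there. Origin: centre of the foot.
- cap: loose white printed snap cap, 40 g, 42 mm outside diameter, 28 mm tall, closed flat top, standing open end down on the bench. In the open end an inward lip, 4 mm tall, leaves an opening 25 mm across; above it the cavity is 34 mm across. Origin: centre of its lower (open) end, z up. Can be gripped round its side. Its first touch on the stud comes with its lower end about 15 mm above the seat.
- seat (a point): point on the stud's axis on the printed part, at seat level, 50 mm above the bench with the nest up; sinks with the nest. The seat is a round shoulder, 38 mm across, 12 mm above the nest plate; the white snap stud rises 18 mm from it, with four sprung lobes, 29 mm across at 10 mm up. Cap fully home: its origin at this point. Axes: the jig's, z up; the pin hole lies 116 mm away along -y.
- hole (a point): centre of the pin hole's mouth, in the top of the printed part's white square boss (32 by 32 mm), 66 mm above the bench with the nest up; sinks with the nest. Hole vertical, 10.5 mm across, chamfered mouth, 31 mm deep. Pin fully home: its head's underside rests on the boss, its origin 28 mm below this point. Axes: the jig's; the stud lies 116 mm away along +y.
- nest (a joint): how far the jig's sprung nest (aluminium plate, 90 by 200 mm, carrying the printed part with stud and boss) is pushed down, in m: 0 up (rest), 0.008 lower stop. Sinks from about 2.5 N on, then 2.5 N per mm (12 N at half travel, 22 N at the stop). The cap needs roughly 8 N to pass the lobes, so the nest sinks about 2 mm before the click, then springs back up.
- jig: fixed base of the assembly jig, dark steel, 100 mm (its x) by 210 mm (its y) by 16 mm, with the sprung nest and the printed part above it. Origin: centre of its underside, z up.
- bowl: white printed bowl, 110 mm across, 50 mm high, stands aside and stays. Origin: centre of its underside.
- scraper: scraper, 200 mm long, lies aside and stays. Origin in the tool near the bench.
- bottle: grey bottle, 44 mm across, 90 mm high, stands aside and stays. Origin: centre of its underside.
Mind the look-alikes: they are no part of the job. What is shaped like the pin but pink is not meant.

How it is judged:
On the way, in this order (a step that is already met when the one before it is completed fails the run):
1. the slim pin is fully home in the part's pin hole and let go of (z of pin in the frame of hole below -0.025 m and horizontal distance between pin and hole below 0.004 m and angle between pin's own z axis and vertical below 0.12 rad and contact force between the fingers and pin below 0.1 N), for 0.2 s.
2. the cap has snapped over the stud and sits on its seat (z of cap in the frame of seat between -0.003 and 0.0025 m and horizontal distance between cap and seat below 0.004 m and angle between the z axis of cap and the z axis of seat, either way round below 0.1 rad and angle between cap's own z axis and vertical below 0.12 rad), for 0.2 s.
At the end, for the whole second after the job is handed in: Slim pin 25 mm or more deep in the part's hole, upright, not touched; cap on the stud within 2.5 mm of its seat and 4 mm of its axis, level within 0.1 rad; fingers on the cap with over 2 N and the nest held over 2 mm down, at rest, for the last second (all of step 1 and all of step 2 and value of joint nest above 0.002 m and contact force between the fingers and cap above 2 N and linear speed of cap below 0.02 m/s); the arm keeps its last pose, push and grip.
It fails at once if the wide-headed pin is moved by more than 15 mm (distance of knob_pin from where it was at the start of the episode above 0.015 m).
It fails at once if the bowl is moved by more than 30 mm (distance of bowl from where it was at the start of the episode above 0.03 m).
It fails at once if the scraper is moved by more than 30 mm (distance of scraper from where it was at the start of the episode above 0.03 m).
It fails at once if the bottle is moved by more than 30 mm (distance of bottle from where it was at the start of the episode above 0.03 m).
It also fails if it takes over 58 s, if anything falls off the work surface, if the arm or the gripper's body presses on something with over 40 N, if the wrist force passes 120 N, or if a joint passes its speed limit or range.

## Working session

There is one attempt and no reset: what is moved stays moved. The work goes in short steps, Python scripts to look and compute and a shell command to move; the robot and the scene stay as the last step left them, time stands still between calls to the robot, and variables do not carry over. Pictures are saved under pics/ and viewed, at most 10 in all, crops included, and the job is handed in when it is done.

```bash
mkdir -p pics
python3 - <<'E'
from plant import robot
import cv2,numpy as np,pickle
s=robot.read_state();print(s)
d={}
for n in("scene","side","wrist"):
    c=robot.read_camera(n);d[n]=c;cv2.imwrite(f"pics/{n}0.png",c["color"][:,:,::-1])
    print(n,c["intrinsics"].tolist(),np.round(c.get("pose",c.get("tool_from_camera")),4).tolist())
pickle.dump(d,open("c0.pkl","wb"))
E
```

```text
{'t': 0.0, 'q': array([ 1.25263346e+00,  1.31173481e-01,  1.48924321e+00, -1.36998946e-05,
        1.52299299e+00, -8.54182590e-02]), 'dq': array([ 0.00161607, -0.00040376,  0.00193908,  0.00066968, -0.00222094,
        0.00013671]), 'joint_torque': array([ 1.16354033e-03, -5.59865820e+01, -4.91737783e+01,  7.68595515e-02,
        3.54022672e-02, -1.03001639e-04]), 'tool_pos': array([0.13825587, 0.58344023, 0.30169976]), 'orientation': array([-3.64727844e-01, -3.11999460e+00,  2.80025770e-03]), 'force': array([0.60853556, 0.43162927, 0.21053929]), 'wrist_torque': array([-0.00559605,  0.01270802,  0.00126632]), 'gripper_force': 0.0, 'opening': 0.09268868551019079}
scene [[487.97656236912763, 0.0, 277.5268662976038], [0.0, 487.97656236912763, 200.6803785152788], [0.0, 0.0, 1.0]] [[0.5627, 0.7125, -0.4191, 1.1458], [0.8265, -0.4763, 0.2999, -0.3829], [0.014, -0.5152, -0.857, 1.2341], [0.0, 0.0, 0.0, 1.0]]
side [[460.14429941588924, 0.0, 278.12134571124494], [0.0, 460.14429941588924, 212.15325536154904], [0.0, 0.0, 1.0]] [[-0.9396, -0.2263, 0.2568, 0.3092], [-0.3416, 0.6663, -0.6628, 0.7017], [-0.0211, -0.7105, -0.7033, 0.7897], [0.0, 0.0, 0.0, 1.0]]
wrist [[313.9617758131299, 0.0, 279.6255775388079], [0.0, 313.9617758131299, 212.23269898677356], [0.0, 0.0, 1.0]] [[0.0013, -0.9611, -0.2764, 0.0772], [1.0, 0.0011, 0.0008, 0.0001], [-0.0005, -0.2764, 0.9611, -0.0808], [0.0, 0.0, 0.0, 1.0]]
```

View pics/scene0.png

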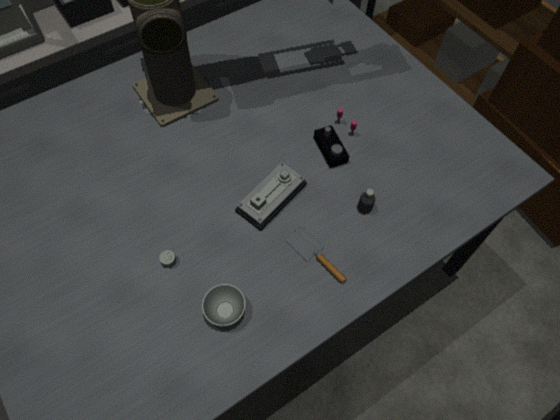

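View pics/side0.png

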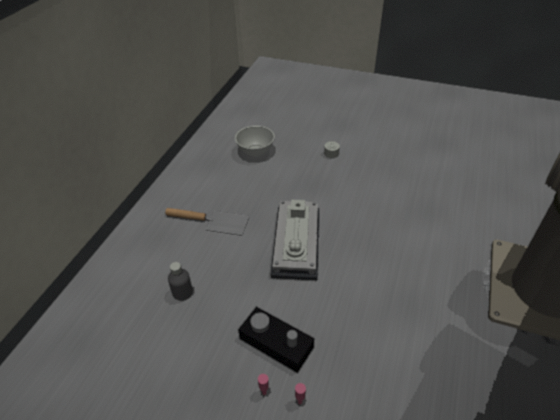

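Scene view: the slim pin is at about (328,130) and the wide-head pin at (337,150). The pink look-alikes are at (340,113) and (353,126), the cap at (168,258), and the jig at (271,195), with the boss at (258,201) and the stud at (285,177). In the side view the slim pin is at (292,337), the wide one at (260,322), the pink ones at (264,383) and (300,392), and the cap at (332,149). I choose the grey slim-headed pin in the black stand and check it in a close crop.

Run:
```python
import cv2,numpy as np,pickle
d=pickle.load(open("c0.pkl","rb"))
def crop(n,x,y,w,h,k):
    i=d[n]["color"][y:y+h,x:x+w,::-1]; i=(255*(i/255.)**.5).astype('uint8')
    return cv2.resize(i,(w*k,h*k),interpolation=cv2.INTER_CUBIC)
a=crop("scene",230,100,130,75*2-20,3) ; b=crop("side",230,190,130,190,3)
o=np.zeros((600,800,3),'uint8'); o[:390,:390]=a; o[:570,400:790]=b
o[400:580,:180]=crop("scene",150,240,36,36,5); o[400:580,190:370]=crop("side",314,131,36,36,5)
cv2.imwrite("pics/crop1.png",o)
```

```text
(no output)
```

View pics/crop1.png

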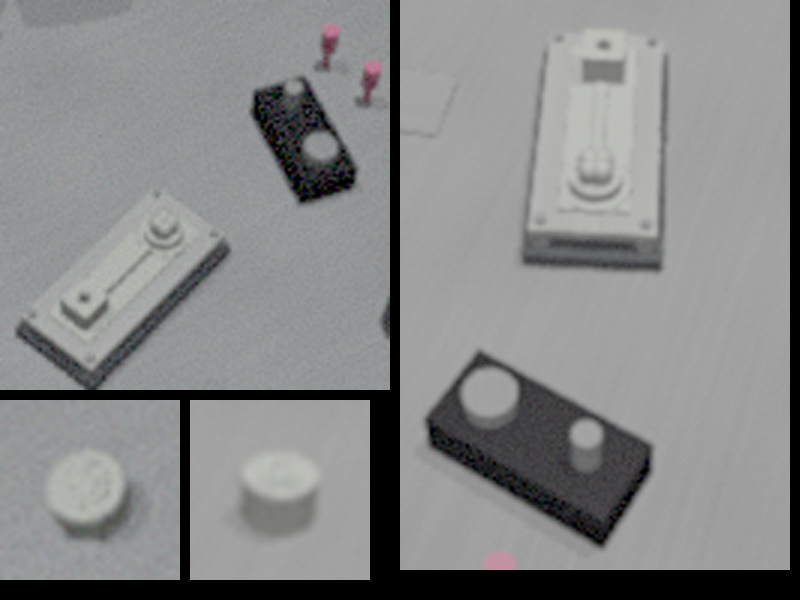

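Crop: the slim steel head is confirmed at scene (328,128.5) and side (292,334). The wide head is at (337,148) and (260,320), and the pink ones stand outside the stand. Hole: (258,199) / (297.7,204.7). Stud top: (285,173.7) / (295.7,243). Cap top: (167.4,256) / (332.2,146).

```bash
cat > h.py <<'E'
import numpy as np
from scipy.spatial.transform import Rotation as R
def ray(K,T,uv,z):
    d=T[:3,:3]@np.linalg.solve(K,[*uv,1]); return T[:3,3]+d*(z-T[2,3])/d[2]
def wristT(s,c):
    T=np.eye(4);T[:3,:3]=R.from_rotvec(s["orientation"]).as_matrix();T[:3,3]=s["tool_pos"];return T@np.array(c["tool_from_camera"])
def proj(K,T,P):
    p=np.linalg.inv(T)@[*P,1];p=np.array(K)@p[:3];return p[:2]/p[2]
def totool(s,P):  # world vector target(grasp xy) -> tool shift
    M=R.from_rotvec(s["orientation"]).as_matrix();return M.T@(np.array(P)-s["tool_pos"])
E
python3 - <<'E'
import pickle;from h import *
d=pickle.load(open("c0.pkl","rb"))
P=dict(pin=((328,128.5),(292,334),.064),knob=((337,148),(260,320),.05),hole=((258,199),(297.7,204.7),.066),stud=((285,173.7),(295.7,243),.068),cap=((167.4,256),(332.2,146),.028))
r={}
for k,(a,b,z) in P.items():
    A=ray(d["scene"]["intrinsics"],np.array(d["scene"]["pose"]),a,z);B=ray(d["side"]["intrinsics"],np.array(d["side"]["pose"]),b,z);r[k]=(A+B)/2
    print(k,A[:2].round(4),B[:2].round(4))
n=np.linalg.norm
print(n(r["hole"][:2]-r["stud"][:2]),n(r["pin"][:2]-r["knob"][:2]))
v=r["knob"]-r["pin"];w=r["stud"]-r["hole"];print(np.degrees([np.arctan2(v[1],v[0]),np.arctan2(w[1],w[0])]))
from plant import robot
s=robot.read_state();M=R.from_rotvec(s["orientation"]).as_matrix();print(M.round(3))
for k in r: print(k,r[k][:2].round(4),"tool shift",totool(s,r[k]).round(4))
E
```

```text
pin [0.4456 0.3016] [0.4463 0.2976]
knob [0.5128 0.2865] [0.5141 0.2818]
hole [ 0.5396 -0.0164] [ 0.5395 -0.0173]
stud [0.5124 0.0943] [0.5067 0.0957]
cap [ 0.5347 -0.3049] [ 0.5349 -0.3062]
0.11577961583702652 0.0692353552465301
[-12.85281665 105.0326437 ]
[[-0.973  0.231 -0.   ]
 [ 0.231  0.973 -0.001]
 [ 0.    -0.001 -1.   ]]
pin [0.446  0.2996] tool shift [-0.3649 -0.205   0.2382]
knob [0.5135 0.2842] tool shift [-0.4341 -0.2044  0.2522]
hole [ 0.5396 -0.0169] tool shift [-0.529  -0.4913  0.2366]
stud [0.5095 0.095 ] tool shift [-0.4739 -0.3894  0.2344]
cap [ 0.5348 -0.3056] tool shift [-0.591  -0.7733  0.2749]
```

```bash
python3 -m jog '0.6 -0.03 -0.017 0.003 0;0.6 -0.03 -0.017 0.003 0;0.6 -0.03 -0.017 0.003 0;0.6 -0.03 -0.017 0.003 0;0.6 -0.03 -0.017 0.003 0;0.6 -0.03 -0.017 0.003 0;0.6 -0.03 -0.017 0.003 0;0.6 -0.03 -0.017 0.003 0;0.6 -0.03 -0.017 0.003 0;0.6 -0.03 -0.017 0.003 0'; python3 -m jog '0.6 -0.03 -0.017 0.005 0;0.6 -0.03 -0.017 0.005 0;0.6 -0.005 -0.001 0.005 0;0.6 0 0 0 0;0.6 0 0 0 0'
cat > look.py <<'E'
import sys,cv2,pickle
from plant import robot
s=robot.read_state();c=robot.read_camera("wrist");n=sys.argv[1]
pickle.dump((s,c),open(n+".pkl","wb"))
i=(255*(c["color"]/255.)**.6).astype("uint8")[:,:,::-1];cv2.imwrite(f"pics/{n}.png",i)
E
python3 look.py w1
```

```text
t: 0.98
tool_pos: [0.3919, 0.3478, 0.2724]
orientation: [-0.365, -3.12, 0.0]
force: [0.3, -0.0, 0.4]
opening: 0.0559
gripper_force: 0.0
t: 1.4
tool_pos: [0.4458, 0.3001, 0.2571]
orientation: [-0.366, -3.119, 0.001]
force: [-0.6, -0.1, -0.1]
opening: 0.0557
gripper_force: 0.0
```

View pics/w1.png

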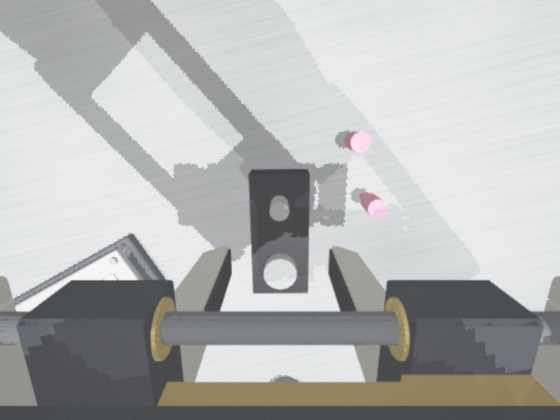

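The stand is seen from above. The slim pin is at about (279,207) on the robot side, the wide head at (280,271), and the pink ones are clear on the right at (360,141) and (376,207). The fingers straddle the stand.

Run:
```python
import pickle,cv2;from h import *
s,c=pickle.load(open("w1.pkl","rb"));K=np.array(c["intrinsics"]);T=wristT(s,c)
for P in ([.446,.2996,.064],[.446,.2996,.036],[.5135,.2842,.05]): print(proj(K,T,P).round(1))
g=cv2.cvtColor(c["color"],cv2.COLOR_RGB2GRAY)
for (x0,x1,y0,y1) in((262,298,188,228),(255,305,248,292)):
    m=(g[y0:y1,x0:x1]>55).astype('uint8');n,l,st,ce=cv2.connectedComponentsWithStats(m);k=1+st[1:,4].argmax();print(st[k]+[x0,y0,0,0,0],ce[k]+[x0,y0])
print(g[190:226:2,279], g[206,262:298:2])
i=c["color"][150:300,230:330,::-1];cv2.imwrite("pics/w1c.png",cv2.resize((255*(i/255.)**.5).astype('uint8'),None,fx=4,fy=4,interpolation=2))
```

```text
[278.9 211.2]
[278.9 203.5]
[279.5 273.4]
[269 195  21  27 433] [278.97690531 208.17321016]
[ 255  248   50   44 2166] [279.79963066 269.69298246]
[ 34  32  40  93  96  96 106 113 112 113 112 112 113 113 114 102  36  31] [ 33  32  33  32  88 111 114 113 113 114 114 138 138  80  34  33  33  38]
```

View pics/w1c.png

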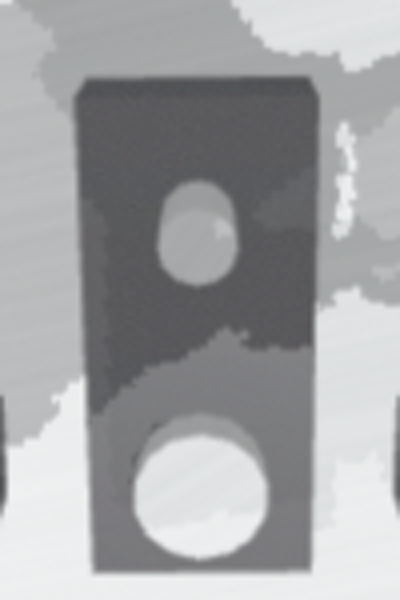

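The slim head's top circle is centred at about (279.5,211.8), against a prediction of (278.9,211.2), so the estimate is good to under 1 mm. I descend and grip the upper part of the head.

```bash
python3 -m jog '0.6 0 0 0.03 0;0.6 0 0 0.03 0;0.6 0 0 0.03 0;0.6 0 0 0.02 0;0.6 0 0 0.013 0;0.6 0 0 0.010 0;0.6 0 0 0 0;0.6 0 0 0 0' ; python3 -m jog '0 0 0 0 0;0 0 0 0 0;0 0 0 0 0;0 0 0 0 0;0 0 0 0 0;0 0 0 0 0' 30
```

```text
t: 2.12
tool_pos: [0.4463, 0.3008, 0.1254]
orientation: [0.363, 3.12, 0.001]
force: [0.3, -0.6, -0.3]
opening: 0.0555
gripper_force: 0.0
t: 2.62
tool_pos: [0.4464, 0.3002, 0.125]
orientation: [0.365, 3.12, 0.0]
force: [-0.1, 0.4, -0.5]
opening: 0.0201
gripper_force: 0.0
```

```bash
python3 -m jog '0 0 0 0 0;0 0 0 0 0;0 0 0 0 0;0 0 0 0 0' 30; python3 -m jog '0 0 0 -0.02 0;0 0 0 -0.03 0;0 0 0 -0.03 0;0 0 0 -0.03 0;0 0 0 0 0;0 0 0 0 0';python3 - <<'E'
from plant import robot;from h import *
s=robot.read_state();print(totool(s,[.5396,-.0169,.066]).round(4),R.from_rotvec(s["orientation"]).as_matrix().round(4).tolist())
E
```

```text
t: 2.95
tool_pos: [0.4464, 0.3002, 0.1249]
orientation: [0.365, 3.12, 0.0]
force: [-0.1, -1.2, 3.3]
opening: 0.0176
gripper_force: 30.0
t: 3.45
tool_pos: [0.4473, 0.3007, 0.237]
orientation: [0.364, 3.117, 0.004]
force: [0.1, 0.4, -0.7]
opening: 0.0172
gripper_force: 30.0
[-0.1625 -0.2883  0.1706] [[-0.973, 0.2307, 0.0039], [0.2307, 0.973, 0.0021], [-0.0033, 0.003, -1.0]]
```

```bash
python3 -m jog '0 -0.018 -0.032 0 0;0 -0.018 -0.032 0 0;0 -0.018 -0.032 0 0;0 -0.018 -0.032 0 0;0 -0.018 -0.032 0 0;0 -0.018 -0.032 0 0;0 -0.018 -0.032 0 0;0 -0.018 -0.032 0 0;0 -0.018 -0.032 0 0;0 0 0 0 0'; python3 -m jog '0 0 0 0.012 0;0 0 0 0.012 0;0 0 0 0 0;0 0 0 0 0;0 0 0 0 0'
python3 look.py w2
python3 - <<'E'
import pickle,cv2;from h import *
s,c=pickle.load(open("w2.pkl","rb"));K=np.array(c["intrinsics"]);T=wristT(s,c);M=R.from_rotvec(s["orientation"]).as_matrix()
print(s["tool_pos"],M[:,2]);
ft=np.array(s["tool_pos"])+M[:,2]*.117
print("foot",ft,proj(K,T,ft),"hole",proj(K,T,[.5396,-.0169,.066]))
i=c["color"][150:300,190:370,::-1];cv2.imwrite("pics/w2c.png",cv2.resize((255*(i/255.)**.6).astype('uint8'),None,fx=4,fy=4,interpolation=2))
E
```

```text
t: 4.28
tool_pos: [0.5376, -0.023, 0.2327]
orientation: [-0.372, -3.118, 0.004]
force: [-0.3, -0.2, -1.4]
opening: 0.0172
gripper_force: 30.0
t: 4.7
tool_pos: [0.5369, -0.0162, 0.21]
orientation: [-0.362, -3.119, -0.0]
force: [0.7, -0.0, 0.4]
opening: 0.0174
gripper_force: 30.0
[ 0.53689251 -0.01618337  0.2099871 ] [-1.44443664e-03  2.86813517e-04 -9.99998916e-01]
foot [ 0.53672351 -0.01614981  0.09298723] [279.1401127  241.26166933] hole [279.07891549 231.98491798]
```

View pics/w2c.png

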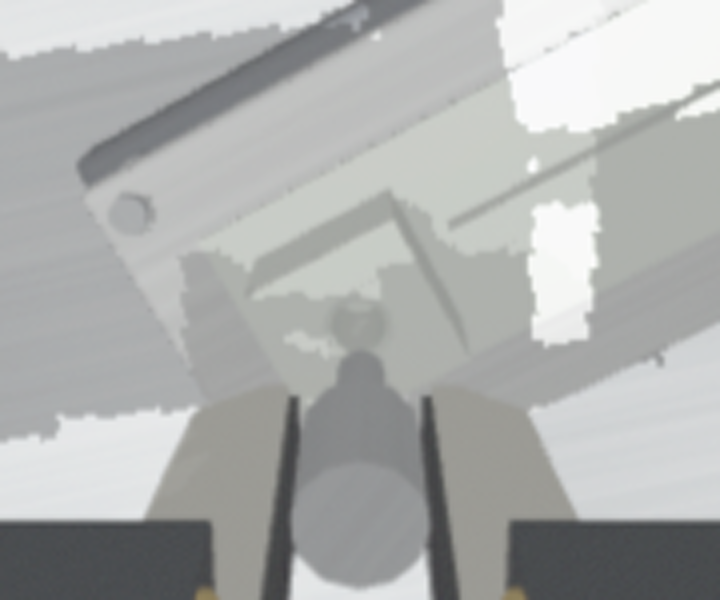

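The hole mouth is at about full-image (279.5,231) and the pin foot at about (280.2,238 at its front edge). The pin needs about -2 mm along tool x and -0.5 mm along y. I lower it to just above the boss and check.

```bash
python3 -m jog '0 -0.002 -0.0005 0.01 0;0 0 0 0.01 0;0 0 0 0 0;0 0 0 0 0;0 0 0 0 0;0 0 0 0 0'
python3 look.py w3
python3 - <<'E'
import pickle,cv2;from h import *
s,c=pickle.load(open("w3.pkl","rb"));K=np.array(c["intrinsics"]);T=wristT(s,c);M=R.from_rotvec(s["orientation"]).as_matrix()
print(s["tool_pos"],M[:,2]);
ft=np.array(s["tool_pos"])+M[:,2]*.117
print("foot",ft,proj(K,T,ft),"hole",proj(K,T,[.5389,-.0166,.066]))
i=c["color"][170:290,210:350,::-1];cv2.imwrite("pics/w3c.png",cv2.resize((255*(i/255.)**.6).astype('uint8'),None,fx=5,fy=5,interpolation=2))
E
```

```text
t: 5.25
tool_pos: [0.5394, -0.0185, 0.191]
orientation: [0.365, 3.12, -0.0]
force: [-0.6, -0.5, -0.3]
opening: 0.0171
gripper_force: 30.0
[ 0.53943396 -0.0184525   0.19099535] [ 3.43208954e-04 -4.98633129e-05 -9.99999940e-01]
foot [ 0.53947411 -0.01845833  0.07399536] [279.1407828  241.26489224] hole [281.55718931 235.74866215]
```

View pics/w3c.png

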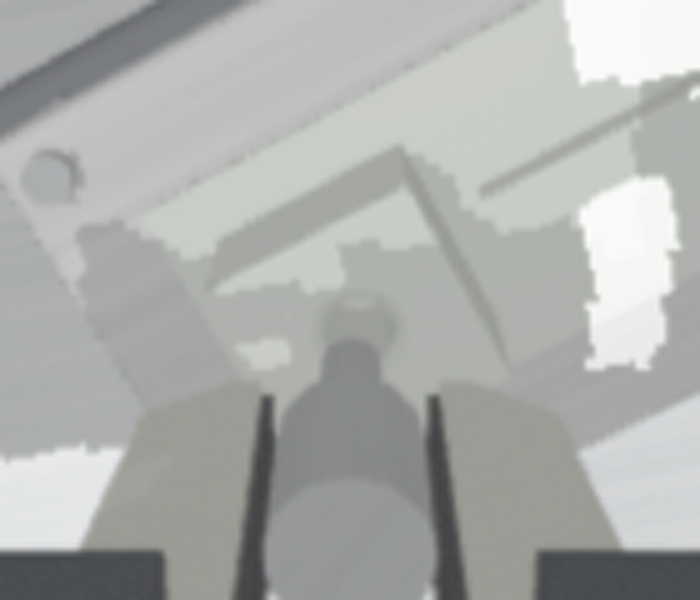

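The hole is at (281.6,236) and the pin foot's centre at about (280.2,242–243). The correction is about +1.4 mm in x and +1 mm in y. Then I descend gently and watch the force.

```bash
python3 -m jog '0 0.0014 0.001 0 0;0 0 0 0 0;0 0 0 0.003 0;0 0 0 0.003 0;0 0 0 0.003 0;0 0 0 0.003 0;0 0 0 0.002 0;0 0 0 0 0;0 0 0 0 0'
```

```text
t: 6.05
tool_pos: [0.5381, -0.0171, 0.1765]
orientation: [-0.365, -3.12, 0.0]
force: [-0.1, 0.2, -0.7]
opening: 0.0172
gripper_force: 30.0
```

The foot is 6 mm below the boss top with no force, so it is in the hole. I go on down.

```bash
python3 -m jog '0 0 0 0.005 0;0 0 0 0.005 0;0 0 0 0.004 0;0 0 0 0.004 0;0 0 0 0.002 0;0 0 0 0.001 0;0 0 0 0 0;0 0 0 0 0'
```

```text
t: 6.72
tool_pos: [0.5381, -0.0171, 0.1557]
orientation: [-0.365, -3.12, 0.0]
force: [0.5, -0.1, -0.5]
opening: 0.0176
gripper_force: 30.0
```

```bash
python3 -m jog '0 0 0 0.001 0;0 0 0 0.0005 0;0 0 0 0 0;0 0 0 0 0' ; python3 -m jog '0.45 0 0 0 0;0.45 0 0 0 0;0.45 0 0 0 0;0.45 0 0 0 0;0.45 0 0 0 0;0.45 0 0 -0.02 0;0.45 0 0 -0.03 0;0.45 0 0 -0.03 0;0.45 0 0 -0.02 0;0.45 0 0 0 0'; python3 -m jog '0.6 0 0 0 0;0.6 0 0 0 0'
python3 look.py w4
python3 - <<'E'
import pickle,cv2;from h import *
from plant import robot
s,c=pickle.load(open("w4.pkl","rb"));K=np.array(c["intrinsics"]);T=wristT(s,c)
for P in ([.5386,-.0168,.066],[.5386,-.0168,.094],[.5095,.095,.068]): print(proj(K,T,P).round(1))
a=c["color"][160:330,200:400,::-1];a=cv2.resize((255*(a/255.)**.6).astype('uint8'),None,fx=3,fy=3,interpolation=2)
cv2.imwrite("pics/w4c.png",a)
print(totool(s,[.5348,-.3056,.02]).round(4))
d=pickle.load(open("c0.pkl","rb"))
print("bowl",ray(d["scene"]["intrinsics"],np.array(d["scene"]["pose"]),(224,300),.05),ray(d["side"]["intrinsics"],np.array(d["side"]["pose"]),(255,136),.05))
E
```

```text
t: 7.05
tool_pos: [0.5383, -0.0171, 0.1546]
orientation: [0.365, 3.12, 0.0]
force: [-0.8, 0.7, 3.2]
opening: 0.0172
gripper_force: 30.0
t: 7.88
tool_pos: [0.5405, -0.0174, 0.26]
orientation: [0.364, 3.112, -0.0]
force: [1.1, 0.9, 1.3]
opening: 0.042
gripper_force: 0.0
t: 8.05
tool_pos: [0.5377, -0.0171, 0.2533]
orientation: [-0.365, -3.119, -0.0]
force: [-0.0, -0.5, -0.6]
opening: 0.0505
gripper_force: 0.0
[279.7 213.4]
[279.8 223.2]
[401.9 152.1]
[-0.064  -0.2814  0.2332]
bowl [ 0.73299028 -0.24484713  0.05      ] [ 0.74119061 -0.25472994  0.05      ]
```

View pics/w4c.png

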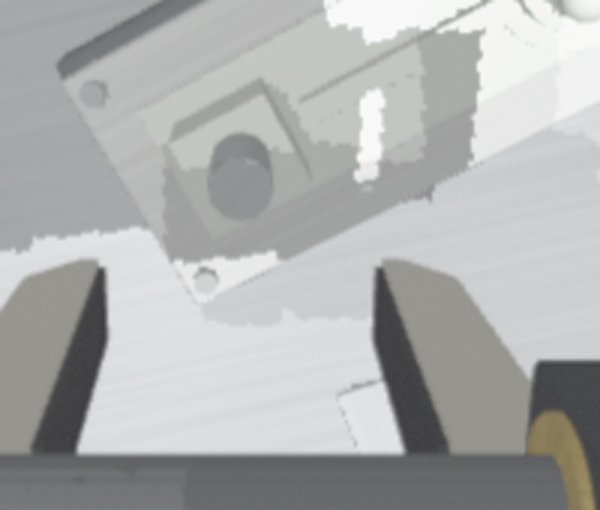

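The slim pin's head top is at (280.3,222.7), against a prediction of (279.8,223.2) for fully home. It is seated and released. Next is the cap.

```bash
python3 -m jog '1 -0.007 -0.031 0 0;1 -0.007 -0.031 0 0;1 -0.007 -0.031 0 0;1 -0.007 -0.031 0 0;1 -0.007 -0.031 0 0;1 -0.007 -0.031 0 0;1 -0.007 -0.031 0 0;1 -0.007 -0.031 0 0;1 -0.008 -0.033 0 0;1 0 0 0 0'; python3 -m jog '1 0 0 0.01 0;1 0 0 0.01 0;1 0 0 0 0;1 0 0 0 0;1 0 0 0 0'
python3 look.py w5
python3 - <<'E'
import pickle,cv2;from h import *
s,c=pickle.load(open("w5.pkl","rb"));K=np.array(c["intrinsics"]);T=wristT(s,c)
print(proj(K,T,[.5348,-.3056,.028]),proj(K,T,[.5348,-.3056,0]),totool(s,[.5348,-.3056,.02]).round(4))
a=c["color"][140:290,190:370,::-1];a=cv2.resize((255*(a/255.)**1.2).astype('uint8'),None,fx=4,fy=4,interpolation=2)
cv2.imwrite("pics/w5c.png",a)
E
```

```text
t: 8.93
tool_pos: [0.5339, -0.3102, 0.2518]
orientation: [-0.371, -3.117, 0.001]
force: [0.5, -0.4, 1.2]
opening: 0.0932
gripper_force: 0.0
t: 9.35
tool_pos: [0.5356, -0.304, 0.2337]
orientation: [-0.363, -3.12, -0.001]
force: [-0.3, -0.2, 0.2]
opening: 0.0928
gripper_force: 0.0
[277.30079389 206.77271417] [277.46731426 199.7446745 ] [ 2.000e-04 -1.800e-03  2.137e-01]
```

View pics/w5c.png

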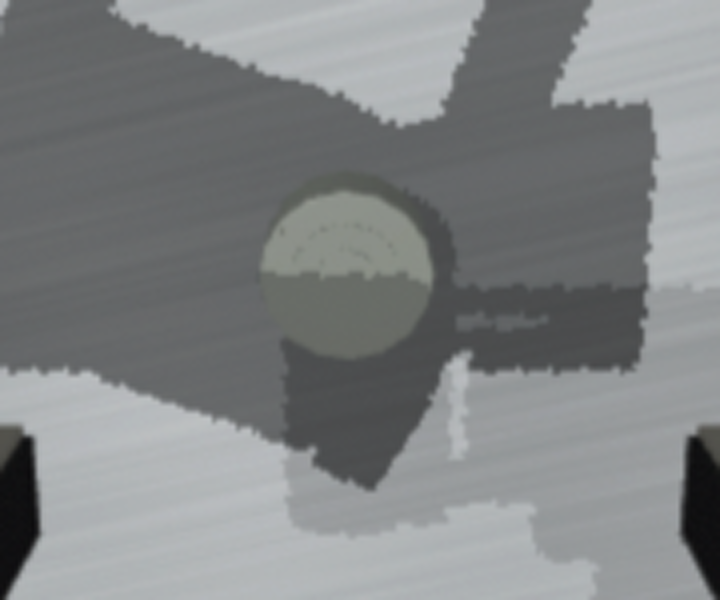

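The cap top is at (276.8,208.5), against a prediction of (277.3,206.8), so I shift x by -1.4 mm and y by -2.3 mm. Then I descend to a grasp height of 21 mm and grip.

```bash
python3 -m jog '1 -0.0014 -0.0023 0.03 0;1 0 0 0.035 0;1 0 0 0.035 0;1 0 0 0.025 0;1 0 0 0.012 0;1 0 0 0.006 0;1 0 0 0 0;1 0 0 0 0;1 0 0 0 0'
python3 - <<'E'
from plant import robot;print(robot.read_state()["tool_pos"])
E
```

```text
t: 10.15
tool_pos: [0.5379, -0.3087, 0.0938]
orientation: [0.364, 3.117, -0.003]
force: [0.0, -0.2, 0.1]
opening: 0.0932
gripper_force: 0.0
[ 0.53786267 -0.30873672  0.09384283]
```

```bash
python3 -m jog '1 0 0 0.005 0;1 0 0 0.002 0;1 0 0 0 0;1 0 0 0 0;1 0 0 0 0'
```

```text
t: 10.57
tool_pos: [0.5365, -0.308, 0.0844]
orientation: [0.365, 3.12, -0.0]
force: [-0.7, -0.8, 0.4]
opening: 0.0934
gripper_force: 0.4
```

```bash
python3 -m jog '1 0 0.001 -0.002 0;1 0 0 0 0;0 0 0 0 0;0 0 0 0 0;0 0 0 0 0;0 0 0 0 0;0 0 0 0 0;0 0 0 0 0;0 0 0 0 0;0 0 0 0 0' 50;  python3 -m jog '0 0 0 0 0;0 0 0 0 0;0 0 0 0 0;0 0 0 0 0'
```

```text
t: 11.4
tool_pos: [0.5366, -0.3069, 0.0862]
orientation: [-0.365, -3.12, -0.0]
force: [-0.2, 1.2, -0.9]
opening: 0.0444
gripper_force: 0.0
t: 11.73
tool_pos: [0.5366, -0.3069, 0.0862]
orientation: [-0.365, -3.12, 0.0]
force: [-0.4, -0.4, -0.0]
opening: 0.0409
gripper_force: 50.0
```

```bash
python3 -m jog '0 0 0 -0.02 0;0 0 0 -0.04 0;0 0 0 -0.04 0;0 0 0 -0.04 0;0 0.0066 0.032 0 0;0 0.0066 0.032 0 0;0 0.0066 0.032 0 0;0 0.0066 0.032 0 0;0 0.0066 0.032 0 0;0 0.0066 0.032 0 0';python3 -m jog '0 0.0066 0.032 0 0;0 0.0066 0.032 0 0;0 0.0066 0.032 0 0;0 0.0066 0.032 0 0;0 0.0066 0.032 0 0;0 0.0066 0.032 0 0;0 0 0 0 0;0 0 0 0 0;0 0 0 0 0;0 0 0 0 0'
python3 look.py w6
python3 - <<'E'
import pickle,cv2;from h import *
s,c=pickle.load(open("w6.pkl","rb"));K=np.array(c["intrinsics"]);T=wristT(s,c);M=R.from_rotvec(s["orientation"]).as_matrix()
u=np.array([np.cos(np.radians(105)),np.sin(np.radians(105))])*.116+[.5385,-.0166]
print(u,proj(K,T,[*u,.068]),proj(K,T,[*u,.05]))
a=np.array(s["tool_pos"])+M[:,2]*(.0862-.028); print("captop",proj(K,T,a))
i=c["color"][60:330,190:390,::-1];cv2.imwrite("pics/w6c.png",cv2.resize((255*(i/255.)**1.0).astype('uint8'),(600,810),interpolation=2)[:600])
E
```

```text
t: 12.57
tool_pos: [0.5422, -0.1094, 0.2263]
orientation: [0.365, 3.12, 0.0]
force: [-0.3, -0.2, -1.3]
opening: 0.0412
gripper_force: 50.0
t: 13.4
tool_pos: [0.5482, 0.0841, 0.2262]
orientation: [-0.366, -3.12, 0.001]
force: [0.6, -0.3, -0.2]
opening: 0.0413
gripper_force: 50.0
[0.50847699 0.0954474 ] [281.79722559 170.98030386] [281.64909699 167.67992812]
captop [279.0231339  284.79166474]
```

View pics/w6c.png

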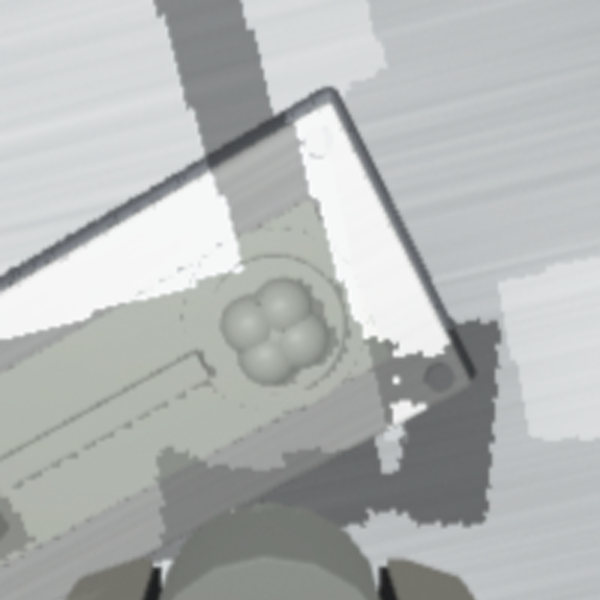

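The four-lobed stud's centre is at (281.7,170.4), against a prediction of (281.7,169.5) from the hole plus 116 mm. The shoulder ring agrees too, so the stud is at about (0.5085,0.0954). The cap top's front edge is near v=245.7 (predicted 245.1), so the cap is centred in the grip. I move above the stud.

```bash
python3 -m jog '0 0.011 0.0005 0 0;0 0.011 0.0005 0 0;0 0.011 0.0005 0 0;0 0.0084 0.0003 0 0;0 0 0 0.02 0;0 0 0 0.02 0;0 0 0 0.015 0;0 0 0 0 0;0 0 0 0 0;0 0 0 0 0'
python3 - <<'E'
from plant import robot;from h import *
s=robot.read_state();print(s["tool_pos"],totool(s,[.5083,.0954,.1362]).round(4))
E
```

```text
t: 14.28
tool_pos: [0.5089, 0.096, 0.1723]
orientation: [0.366, 3.119, 0.0]
force: [0.4, -0.7, -0.4]
opening: 0.0416
gripper_force: 50.0
[0.50887501 0.0959582  0.17228993] [ 0.0005 -0.0007  0.0361]
```

```bash
python3 -m jog '0 0.0004 -0.0006 0.006 0;0 0 0 0.006 0;0 0 0 0.004 0;0 0 0 0.003 0;0 0 0 0 0;0 0 0 0 0' 60;python3 -m jog '0 0 0 0.001 0;0 0 0 0.001 0;0 0 0 0.001 0;0 0 0 0.001 0;0 0 0 0.001 0;0 0 0 0.001 0;0 0 0 0 0;0 0 0 0 0'
```

```text
t: 14.78
tool_pos: [0.5078, 0.0958, 0.1522]
orientation: [-0.365, -3.12, 0.0]
force: [1.1, -0.6, -0.5]
opening: 0.0413
gripper_force: 60.0
t: 15.45
tool_pos: [0.5084, 0.0955, 0.147]
orientation: [0.365, 3.119, -0.001]
force: [0.6, -3.4, 6.2]
opening: 0.0413
gripper_force: 60.0
```

```bash
python3 -m jog '0 0 -0.0007 0.001 0;0 0 0 0.001 0;0 0 0 0 0;0 0 0 0 0';python3 -m jog '0 0 0 0.001 0;0 0 0 0.001 0;0 0 0 0.001 0;0 0 0 0 0;0 0 0 0 0'
```

```text
t: 15.78
tool_pos: [0.5084, 0.0951, 0.1451]
orientation: [0.365, 3.118, 0.0]
force: [0.6, -2.6, 5.8]
opening: 0.0411
gripper_force: 60.0
t: 16.2
tool_pos: [0.5077, 0.0951, 0.1406]
orientation: [0.365, 3.12, 0.0]
force: [5.8, -1.7, -4.5]
opening: 0.0415
gripper_force: 60.0
```

```bash
python3 -m jog '0 -0.0007 -0.0002 0.001 0;0 0 0 0.001 0;0 0 0 0.001 0;0 0 0 0.001 0;0 0 0 0 0;0 0 0 0 0';python3 -m jog '0 0 0 0.001 0;0 0 0 0.001 0;0 0 0 0 0;0 0 0 0 0'
```

```text
t: 16.7
tool_pos: [0.5077, 0.0949, 0.1368]
orientation: [-0.365, -3.119, 0.0]
force: [0.3, -0.2, -1.6]
opening: 0.0416
gripper_force: 60.0
t: 17.03
tool_pos: [0.5082, 0.0949, 0.1355]
orientation: [-0.365, -3.12, -0.0]
force: [-1.5, -0.2, 1.8]
opening: 0.0414
gripper_force: 60.0
```

The cap has clicked over and is just touching the seat (expected TCP height 0.136). Now I press the nest down.

```bash
python3 -m jog '0 0 0 0.001 0;0 0 0 0.001 0;0 0 0 0 0;0 0 0 0 0';python3 -m jog '0 0 0 0.001 0;0 0 0 0.001 0;0 0 0 0 0;0 0 0 0 0'
```

```text
t: 17.37
tool_pos: [0.5084, 0.0949, 0.1338]
orientation: [0.365, 3.12, 0.0]
force: [-3.7, 0.7, 7.0]
opening: 0.041
gripper_force: 60.0
t: 17.7
tool_pos: [0.5085, 0.0949, 0.1322]
orientation: [0.365, 3.12, 0.0]
force: [-5.3, -0.3, 11.2]
opening: 0.0411
gripper_force: 60.0
```

```bash
python3 -m jog '0 0.0005 0 0.0005 0;0 0 0 0 0;0 0 0 0 0;0 0 0 0 0;0 0 0 0 0;0 0 0 0 0;0 0 0 0 0;0 0 0 0 0'
```

```text
t: 18.37
tool_pos: [0.5084, 0.0949, 0.132]
orientation: [0.365, 3.119, 0.0]
force: [-4.3, -1.1, 11.2]
opening: 0.0414
gripper_force: 60.0
```

The push is steady at 11–12 N with the nest about 4 mm down, and the grip is holding. I hand it in.

```bash
python3 -c "
from plant import robot
print(robot.close_job())"
```

```text
the job is handed in; nothing more can be done
None
```

I handed the job in at about 18 s; the hand-in returned no verdict. By the last readings, the slim pin is home in its hole and released, and the cap has clicked onto its seat and is held down with about 11 N, the nest about 4 mm down.

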